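# Hang the ear defenders on the swing-out arm

## Task

The chiselling of the moulds is done: put the ear defenders away. First swing the hanger arm out over the bench towards the robot until it is fully against its stop; then hang the ear defenders by the headband over the arm, squarely across it with one cup on each side, lowering them gently, and leave them hanging still and free of your hand. Leave the arm at its stop and do not disturb the other things on the bench.

Things in the scene. Friction and masses are not known exactly. Their poses are not given: they have to be found in the camera images.
- hanger: bench-mounted hanger: a steel post, 25 mm in diameter, on a round base flange 90 mm across and screwed down; it cannot move. Origin: centre of the flange's underside, on the post's (vertical) axis, on the work surface. z up. On its top a collar (36 mm in diameter, from 150 to 190 mm above the surface) carries the swivelling arm.
- hanger_arm (a joint): angle of the arm about the post's vertical axis, rad. 0: arm lies along the hanger's own -y; grows as the arm turns clockwise seen from above; 1.57: arm points along the hanger's own -x (roughly towards the robot), at its hard stop. The arm starts somewhere between 0.25 and 0.8. Stiff friction hinge (about 0.2 N m): it stays where it is left, about 2 N at bar_mid moves it.
- bar_mid (a point): point on the hanger arm. The arm is a horizontal round steel bar, 14 mm in diameter, axis 173 mm above the work surface (its top at 180 mm), reaching 200 mm out from the post's axis and ending in a black ball 24 mm in diameter. The point lies on the bar's axis, 110 mm from the post's axis. Axes turn with the arm: the bar runs along y, the ball end towards -y and the post towards +y; z is up.
- ears: ear defenders, rigid, black, 0.25 kg: two ear cups (each 74 mm deep, 96 mm high) joined by an arched headband; 168 mm high and 169 mm wide overall. They stand on the bench upright on the cups with the arch on top. Origin: midway between the cups, on the plane of their undersides. x: along the width of the band (front to back); y: from cup to cup; z: up, to the crown. Gap between the cushions 74 mm; the arch is open from below and from front and back.
- ears_pad (a point): centre of the padded crown of the headband, 159 mm above the underside of the cups (axes as ears). The crown is 32 mm wide along x, with flat upright sides to grip, and 18 mm thick: top at 9 mm above the point, underside (which rests on the bar) 9 mm below it. The padding extends about 45 mm to each side along y, curving down.
- flask: bystander: aluminium mould flask of two bolted halves, 94 x 70 x 74 mm high, 0.9 kg. Origin: centre of underside.
- injector: bystander: steel injection cylinder, 150 mm long, 44 mm over its ring, lying along x, with a black side handle to +y reaching 149 mm from its axis. Origin: under the middle of the cylinder, on the bench.
- spray: bystander: spray can, 56 mm in diameter, 165 mm high. Origin: centre of underside.
- jar: bystander: jar with white cap, 64 mm in diameter, 75 mm high. Origin: centre of underside.
- cast: bystander: plaster cast of a jaw with teeth, 64 x 72 x 38 mm high. Origin: centre of underside.
- spanner: bystander: steel spanner, 170 mm long, lying along its x. Origin: centre of underside.
- spatula: bystander: plaster spatula, 190 mm long, lying along its x. Origin: centre of underside.
There are look-alikes about, which are no part of the job. Several things have the shape of the ears; the one meant has the colours described above.

How it is judged:
By the outcome, as a careful person would: the job done as asked, in the order asked, and still so for the second after the job is handed in, with the robot touching nothing.
It also fails if it takes over 61 s, if anything falls off the work surface, if the arm or the gripper's body presses on something with over 40 N, if the wrist force passes 120 N, or if a joint passes its speed limit or range.

## Robot

A 7-joint arm with a two-finger parallel gripper is mounted at the origin on the work surface. World frame = base frame: x ahead of the robot, y to its left, z up, the work surface at z = 0. Lengths are in m, angles in rad, forces in N, time in s.
With the tool pointing down it reaches from about 0.4 to 0.85 m from the base axis. Payload 10.4 kg.
Tool frame: the origin (TCP) lies at the very end of the fingers, on their centre line; the grasp point (between the pads) lies 19 mm behind it; z points along the fingers, y is the line along which they close (so a half turn about z gives the same grasp; the last joint's range is limited). The gripper opens to 85 mm and grips with 20 to 120 N. Pads are 22 mm wide; open, the fingers measure 114 mm over their backs; the gripper's body (76 mm by 85 mm) begins 54 mm behind the grasp point. The pads swing forward as they close: fully open they stand 13 mm farther back than shut.
Start: joints at [-1.313, 0.332, -0.065, 1.46, 0.022, 1.35, -0.088], TCP at [0.173, 0.601, 0.231] pointing down, gripper open.
Joint ranges: [-2.6, 2.6], [-0.5, 2.12], [-1.47, 1.34], [0.16, 2.42], [-1.27, 4.41], [0.06, 2.06], [-2.6, 2.6]. Speed limits (rad/s): [2.22, 2.22, 2.79, 2.79, 3.14, 3.14, 3.14].

## Interface

Orientations are given as a unit quaternion [x, y, z, w].
In Python, from workcell import * gives the robot as it stands.
- The arm moves only by the tool step_arm, never from a script. Its argument "commands" is one flat list of numbers, 7 for each row, row after row: the finger opening in mm, from 0 to 85.4, then the shift along the world's x, y, z as a fraction of full scale, then the turn, a rotation vector about the world's x, y, z as a fraction of full scale. A call has exactly 10 rows; each row is the pose to reach, as a shift and turn from the pose commanded when the call began, turning the shorter way round; what a row does not reach only later rows make up. Full scale, the value 1, is 0.6 m for a shift and pi rad for a turn. A row lasts 1/8 s, in which the tool goes at most 62.5 mm and 10.7 degrees, less where a joint would pass 70% of its speed; a pose out of reach is approached as far as the arm can. A call with a number of a shift or a turn outside -1 to 1 is refused whole. A call with a gripper value outside its range is refused whole. The fingers move at their own pace and stop on an object; "squeeze" is the grip in N (left out, the last holds). Time passes only in rows, so rows that repeat a pose let the fingers close, or fill a call up. It gives the time, the measured TCP pose, the force, the opening and the grip force at its end, in the units of the state.
- get_obs(): the state, without advancing time (a new reading comes with each control period).
- camera(name): name is "side" or "top"; returns the picture (400x640x3 uint8, red, green, blue); there is no depth.
- camera_params(name): a dict with "mtx" (3x3 intrinsics, pixels), "extrinsics" (4x4, takes a point from world to camera coordinates). Camera axes: x right, y down, z forward; pixel columns grow to the right and rows downward; lengths in m; the calibration is good to about 2 mm. A picture is of the moment at which its call begins. camera_params takes no time and is no camera call.
- hand_in(): hands the job in; it is judged then, once.
The state is a dict: "clock": time; "joint_pos": joint angles; "joint_velocities": joint speeds; "tau": joint torques, N m; "position": TCP position; "ee_rot": TCP orientation; "ft_force": force on the tool from outside, world axes, zero at the start; "torque": the same for the moment, N m; "grip_width": opening from 0.0 (shut) to 1.0 (fully open); "grasp_force": force on a finger pad.
Only numpy, scipy, OpenCV 4.12 (cv2) and the standard library are available. Lean on these libraries where they do the work, as an engineer would, in place of code of your own. Each camera call takes 0.05 s, during which the arm holds its last target. There are 200 camera calls.

## Working session

There is one attempt and no reset: what is moved stays moved. The work goes in short steps, Python scripts to look and compute and a tool call to move; the robot and the scene stay as the last step left them, time stands still between calls to the robot, and variables do not carry over. Pictures are saved under pics/ and viewed, at most 11 in all, crops included, and the job is handed in when it is done.

Besides the shell and the picture viewer there is one more tool, called as a command line: name --argument value ..., lists and objects as JSON in quotes. step_arm: Moves the arm, as the interface text tells. Its arguments: {"type":"object","properties":{"commands":{"type":"array","items":{"type":"number"}},"squeeze":{"type":"number"}},"required":["commands"]}

```bash
mkdir -p pics; ls
python3 - <<'E'
from workcell import *
import cv2,numpy as np
for n in("top","side"):
    cv2.imwrite(f"pics/{n}0.png",camera(n)[:,:,::-1])
    p=camera_params(n);print(n,np.round(p["mtx"],1).tolist(),np.round(p["extrinsics"],3).tolist())
o=get_obs();print(o["position"],o["ee_rot"],o["clock"])
E
```

```text
pics
top [[424.5, 0.0, 322.5], [0.0, 424.5, 193.2], [0.0, 0.0, 1.0]] [[0.033, -0.999, -0.001, 0.07], [-0.978, -0.032, -0.205, 0.568], [0.205, 0.008, -0.979, 1.265], [0.0, 0.0, 0.0, 1.0]]
side [[374.0, 0.0, 321.9], [0.0, 374.0, 192.9], [0.0, 0.0, 1.0]] [[0.999, -0.037, 0.01, -0.521], [-0.015, -0.618, -0.786, 0.151], [0.035, 0.786, -0.618, 1.137], [0.0, 0.0, 0.0, 1.0]]
[0.1731288  0.60019122 0.23059619] [ 1.39931547e-01  9.90160974e-01 -6.36125245e-04 -6.03847138e-05] 0.1
```

View pics/top0.png

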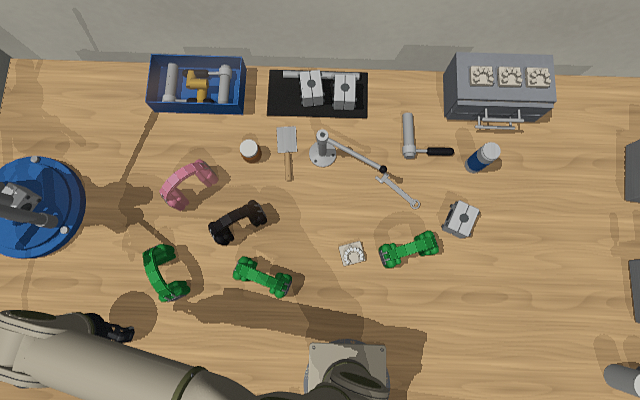

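View pics/side0.png

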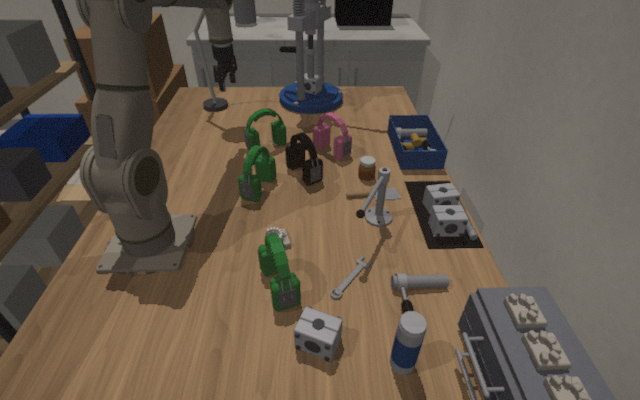

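Top view: hanger post top at about (322,134), arm ball at (383,170). The black ear defenders are at (238,222), green and pink ones are look-alikes, and the cast is at (351,253). The side view shows the black ones at (304,158) and the ball at (361,213).

```bash
cat > h.py <<'E'
from workcell import *
import cv2,numpy as np
def ray(n,u,v):
    p=camera_params(n);E=p["extrinsics"];R=E[:3,:3];c=-R.T@E[:3,3]
    return c,R.T@np.linalg.inv(p["mtx"])@np.array([u,v,1.])
def onz(n,u,v,z):
    c,d=ray(n,u,v);return c+d*(z-c[2])/d[2]
def two(a,b):
    (c1,d1),(c2,d2)=ray("top",*a),ray("side",*b)
    A=np.stack([d1,-d2],1);s=np.linalg.lstsq(A,c2-c1,rcond=None)[0]
    p,q=c1+s[0]*d1,c2+s[1]*d2;return (p+q)/2,np.linalg.norm(p-q)
def proj(n,P):
    p=camera_params(n);E=p["extrinsics"];q=p["mtx"]@(E[:3,:3]@np.array(P)+E[:3,3]);return q[:2]/q[2]
def dark(img,box,t=75):
    x0,y0,x1,y1=box;m=np.zeros(img.shape[:2],np.uint8)
    m[y0:y1,x0:x1]=(img[y0:y1,x0:x1].max(2)<t)*255
    n,l,s,c=cv2.connectedComponentsWithStats(m);i=1+np.argmax(s[1:,4]);return l==i,s[i],c[i]
E
python3 - <<'E'
from h import *
t=cv2.imread("pics/top0.png");s=cv2.imread("pics/side0.png")
for n,im,b in(("top",t,(370,160,395,180)),("side",s,(352,206,368,220))):
    m,st,c=dark(im,b,50);print(n,"ball",st,c, onz(n,*c,.173))
print("collar",onz("top",322,134,.19))
a=cv2.resize(t[190:255,200:280],(800,650),interpolation=cv2.INTER_CUBIC)[:300*2]
b=cv2.resize(s[125:190,280:330],None,fx=6,fy=6,interpolation=cv2.INTER_CUBIC)
a=cv2.resize(t[190:255,200:280],None,fx=6,fy=6,interpolation=cv2.INTER_CUBIC)
c=np.hstack([a,b]);d=np.hstack([cv2.resize(t[125:180,305:395],None,fx=4,fy=4),cv2.resize(s[160:215,350:400],None,fx=4,fy=4)])
d=np.pad(d,((0,0),(0,c.shape[1]-d.shape[1]),(0,0)))
cv2.imwrite("pics/crop.png",np.vstack([c,d])[:600])
E
```

```text
top ball [379 166   8   7  42] [382.71428571 169.        ] [ 0.61844188 -0.08322753  0.173     ]
side ball [357 210   8   8  45] [360.17777778 213.53333333] [ 0.61864773 -0.07925724  0.173     ]
collar [0.71257054 0.09458582 0.19      ]
```

View pics/crop.png

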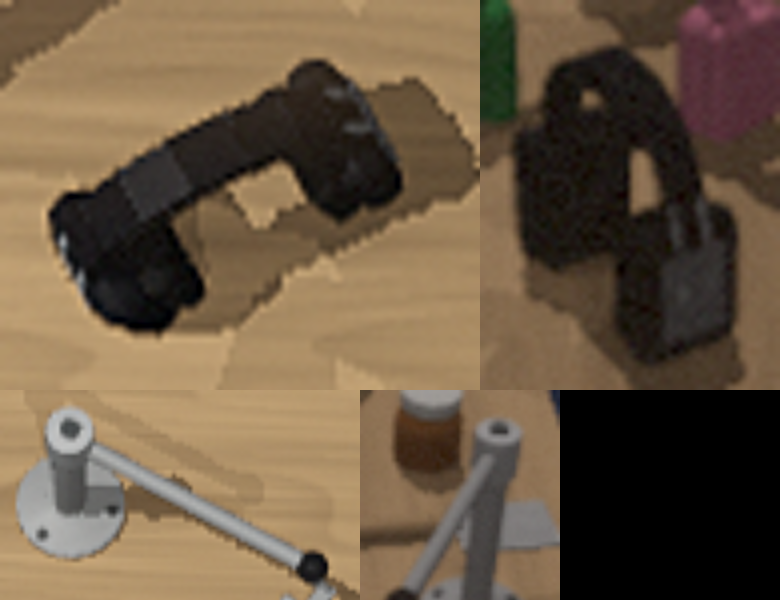

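The crop shows the band running from about (214,225) to (251,203) px in the top view, and both cups clearly in the side view. The arm is straight from collar to ball.

Run:
```python
from h import *
T=lambda u,v:(200+u/6,190+v/6); S=lambda u,v:(280+(u-480)/6,125+v/6)
pr=lambda k,n,p,z:print(k,np.round(onz(n,*p,z),4))
for k,p in(("up1",(130,165)),("up2",(270,90)),("lo1",(190,210)),("lo2",(280,155)),("mid",(192,170))):pr(k,"top",T(*p),.165)
for k,p in(("c2 outer bot a",(640,357)),("c2 outer bot b",(735,322)),("c1 inner bot a",(552,267)),("c1 inner bot b",(618,255))):pr(k,"side",S(*p),0.004)
pr("apex side","side",S(612,62),.165)
for k,p in (("c1 topview outer a",(50,215)),("c1 b",(95,310)),("c2 bot a",(345,215)),("c2 bot b",(398,195))):pr(k,"top",T(*p),.05)
for n in("top","side"):
    im=cv2.imread(f"pics/{n}0.png");m,st,c=dark(im,(200,190,280,250) if n=="top" else (275,125,330,190),60)
    y,x=np.nonzero(m);r=cv2.minAreaRect(np.float32(np.c_[x,y]));print(n,st,c,r)
```

```text
up1 [0.4639 0.3704 0.165 ]
up2 [0.5019 0.3069 0.165 ]
lo1 [0.4435 0.3405 0.165 ]
lo2 [0.471 0.3   0.165]
mid [0.4625 0.341  0.165 ]
c2 outer bot a [0.4763 0.2775 0.004 ]
c2 outer bot b [0.5356 0.3124 0.004 ]
c1 inner bot a [0.4202 0.3754 0.004 ]
c1 inner bot b [0.4626 0.3881 0.004 ]
apex side [0.4626 0.3543 0.165 ]
c1 topview outer a [0.453  0.4378 0.05  ]
c1 b [0.405  0.4105 0.05  ]
c2 bot a [0.4579 0.2859 0.05  ]
c2 bot b [0.4692 0.2592 0.05  ]
top [ 208  200   59   45 1049] [235.85891325 221.64346997] ((237.39682006835938, 223.09402465820312), (26.95595932006836, 56.282413482666016), 61.69924545288086)
side [ 285  133   38   53 1217] [304.05012325 158.90304026] ((302.6000061035156, 160.20001220703125), (52.771202087402344, 33.09380340576172), 63.43495178222656)
```

step_arm --commands '[0, 0.46, -0.585, 0.1, 0, 0, -0.3, 0, 0.46, -0.585, 0.1, 0, 0, -0.3, 0, 0.46, -0.585, 0.1, 0, 0, -0.3, 0, 0.46, -0.585, 0.1, 0, 0, -0.3, 0, 0.46, -0.585, 0.1, 0, 0, -0.3, 0, 0.46, -0.585, 0.1, 0, 0, -0.3, 0, 0.46, -0.585, 0.1, 0, 0, -0.3, 0, 0.46, -0.585, 0.1, 0, 0, -0.3, 0, 0.46, -0.585, 0.1, 0, 0, -0.3, 0, 0.46, -0.585, 0.1, 0, 0, -0.3]' --squeeze 40

```text
clock: 1.35
position: [0.448, 0.2511, 0.2909]
ee_rot: [0.573, 0.819, -0.0, -0.0]
ft_force: [-1.2, 0.4, -0.3]
grip_width: -0.005
grasp_force: 0.0
```

step_arm --commands '[0, 0.42, -0.52, 0, 0, 0, -0.11, 0, 0.42, -0.52, 0, 0, 0, -0.11, 0, 0.42, -0.52, 0, 0, 0, -0.11, 0, 0.42, -0.52, 0, 0, 0, -0.11, 0, 0.42, -0.52, 0, 0, 0, -0.11, 0, 0.42, -0.52, 0, 0, 0, -0.11, 0, 0.42, -0.52, 0, 0, 0, -0.11, 0, 0.42, -0.52, -0.11, 0, 0, -0.11, 0, 0.42, -0.52, -0.22, 0, 0, -0.11, 0, 0.42, -0.52, -0.22, 0, 0, -0.11]'

```text
clock: 2.6
position: [0.6986, -0.0595, 0.154]
ee_rot: [0.706, 0.709, -0.003, -0.004]
ft_force: [-0.7, -0.1, 0.7]
grip_width: 0.001
grasp_force: 0.0
```

step_arm --commands '[0, -0.03, 0.016, 0, 0, 0, 0, 0, -0.062, 0.033, 0, 0, 0, 0, 0, -0.083, 0.044, 0, 0, 0, 0, 0, -0.104, 0.056, 0, 0, 0, 0, 0, -0.125, 0.068, 0, 0, 0, 0, 0, -0.138, 0.081, 0, 0, 0, 0, 0, -0.15, 0.094, 0, 0, 0, 0, 0, -0.163, 0.107, 0, 0, 0, 0, 0, -0.175, 0.12, 0, 0, 0, 0, 0, -0.185, 0.138, 0, 0, 0, 0]'

```text
clock: 3.85
position: [0.5896, 0.0206, 0.1592]
ee_rot: [0.707, 0.708, -0.0, -0.0]
ft_force: [1.9, -1.6, 0.5]
grip_width: 0.0
grasp_force: 0.9
```

step_arm --commands '[0, -0.005, 0.01, 0, 0, 0, 0, 0, -0.01, 0.02, 0, 0, 0, 0, 0, -0.015, 0.03, 0, 0, 0, 0, 0, -0.019, 0.04, 0, 0, 0, 0, 0, -0.022, 0.05, 0, 0, 0, 0, 0, -0.025, 0.058, 0, 0, 0, 0, 0, -0.027, 0.066, 0, 0, 0, 0, 0, -0.029, 0.074, 0, 0, 0, 0, 0, -0.03, 0.082, 0, 0, 0, 0, 0, -0.03, 0.082, 0, 0, 0, 0]'

```text
clock: 5.1
position: [0.572, 0.0702, 0.1593]
ee_rot: [0.706, 0.708, 0.0, -0.0]
ft_force: [-0.2, 0.2, 0.0]
grip_width: -0.003
grasp_force: 0.0
```

Run:
```python
from h import *
t=camera("top")[:,:,::-1];s=camera("side")[:,:,::-1]
o=get_obs();print(o["position"],o["ft_force"])
for n in("top","side"): print(proj(n,(.513,.093,.173)))
cv2.imwrite("pics/sw.png",np.hstack([cv2.resize(t[110:260,250:400],(400,400)),cv2.resize(s[130:280,280:430],(400,400))]))
```

```text
[0.57203606 0.06980779 0.15928659] [-0.449951   -0.34148505  0.08147434]
[320.23833166 203.07069593]
[318.33203877 176.13827008]
```

View pics/sw.png

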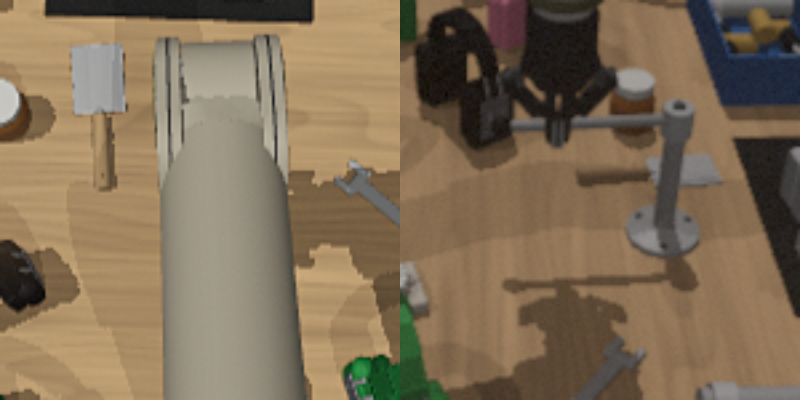

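The side view shows the arm pointing almost along −x (ball at about (319,176) px), with the fingers just off the bar and no contact force. I'll creep on until the stop is felt.

step_arm --commands '[0, 0, 0.003, 0, 0, 0, 0, 0, 0, 0.006, 0, 0, 0, 0, 0, 0, 0.009, 0, 0, 0, 0, 0, 0, 0.012, 0, 0, 0, 0, 0, 0, 0.015, 0, 0, 0, 0, 0, 0, 0.017, 0, 0, 0, 0, 0, 0, 0.019, 0, 0, 0, 0, 0, 0, 0.02, 0, 0, 0, 0, 0, 0, 0.02, 0, 0, 0, 0, 0, 0, 0.02, 0, 0, 0, 0]'

```text
clock: 6.45
position: [0.5723, 0.0816, 0.1594]
ee_rot: [0.706, 0.708, 0.0, 0.0]
ft_force: [-0.7, -0.7, -0.7]
grip_width: -0.0
grasp_force: 0.4
```

step_arm --commands '[0, 0, 0.003, 0, 0, 0, 0, 0, 0, 0.006, 0, 0, 0, 0, 0, 0, 0.009, 0, 0, 0, 0, 0, 0, 0.012, 0, 0, 0, 0, 0, 0, 0.015, 0, 0, 0, 0, 0, 0, 0.017, 0, 0, 0, 0, 0, 0, 0.019, 0, 0, 0, 0, 0, 0, 0.02, 0, 0, 0, 0, 0, 0, 0.02, 0, 0, 0, 0, 0, 0, 0.02, 0, 0, 0, 0]'

```text
clock: 7.7
position: [0.5722, 0.0936, 0.1594]
ee_rot: [0.706, 0.708, 0.0, 0.0]
ft_force: [0.8, -0.8, -0.7]
grip_width: 0.0
grasp_force: 0.5
```

step_arm --commands '[0, 0, 0.003, 0, 0, 0, 0, 0, 0, 0.006, 0, 0, 0, 0, 0, 0, 0.009, 0, 0, 0, 0, 0, 0, 0.012, 0, 0, 0, 0, 0, 0, 0.015, 0, 0, 0, 0, 0, 0, 0.018, 0, 0, 0, 0, 0, 0, 0.02, 0, 0, 0, 0, 0, 0, 0.022, 0, 0, 0, 0, 0, 0, 0.022, 0, 0, 0, 0, 0, 0, 0.022, 0, 0, 0, 0]'

```text
clock: 8.95
position: [0.5724, 0.0974, 0.1594]
ee_rot: [0.709, 0.705, -0.004, 0.003]
ft_force: [-1.7, -28.8, 5.5]
grip_width: -0.004
grasp_force: 14.3
```

Run:
```python
from h import *
s=camera("side")[:,:,::-1]
o=get_obs();print(o["position"],o["ft_force"])
cv2.imwrite("pics/sw2.png",cv2.resize(s[130:230,280:430],(750,500),interpolation=cv2.INTER_CUBIC))
```

```text
[0.57239709 0.09735631 0.15936254] [ -2.36645421 -28.82773497   5.2843433 ]
```

View pics/sw2.png

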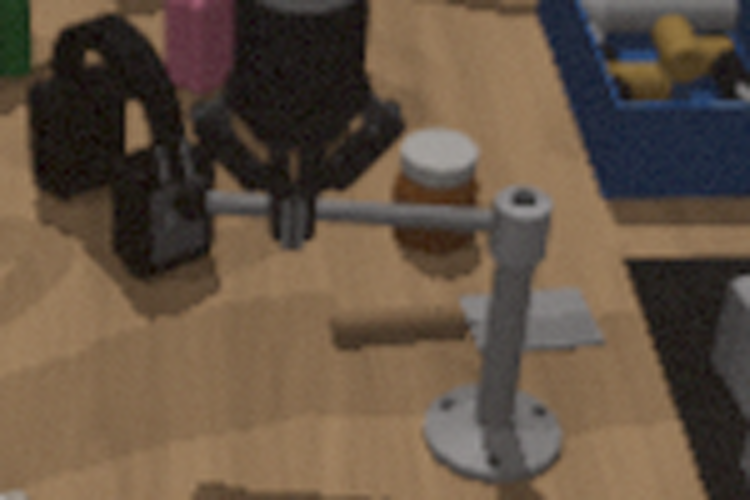

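step_arm --commands '[0, 0, -0.05, 0, 0, 0, 0, 0, 0, -0.09, 0, 0, 0, 0, 0, 0, -0.09, 0.1, 0, 0, 0, 0, 0, -0.09, 0.22, 0, 0, 0, 65, -0.19, 0.406, 0.22, 0, 0, 0.17, 65, -0.19, 0.406, 0.22, 0, 0, 0.17, 65, -0.19, 0.406, 0.22, 0, 0, 0.17, 65, -0.19, 0.406, 0.22, 0, 0, 0.17, 65, -0.19, 0.406, 0.22, 0, 0, 0.17, 65, -0.19, 0.406, 0.22, 0, 0, 0.17]'

```text
clock: 10.25
position: [0.4545, 0.3559, 0.2908]
ee_rot: [0.491, 0.871, -0.0, -0.001]
ft_force: [0.8, -1.2, -0.6]
grip_width: 0.763
grasp_force: 0.0
```

Run:
```python
from h import *
t=camera("top")[:,:,::-1];s=camera("side")[:,:,::-1]
o=get_obs();print(o["position"],o["ee_rot"],o["ft_force"],o["grip_width"])
a=cv2.resize(t[120:260,200:360],None,fx=2.5,fy=2.5,interpolation=cv2.INTER_CUBIC);b=cv2.resize(s[120:260,270:430],None,fx=2.5,fy=2.5,interpolation=cv2.INTER_CUBIC)
cv2.imwrite("pics/pre.png",np.hstack([a,b]))
for n,im,bx in(("top",t,(290,185,330,220)),("side",s,(312,163,328,180))):
    try: m,st,c=dark(im,bx,50);print(n,"ball",st,c, onz(n,*c,.173))
    except Exception as e:print(n,e)
```

```text
[0.45728185 0.35154042 0.29102915] [ 4.93423297e-01  8.69789255e-01 -2.40807300e-04 -2.09857427e-04] [ 0.43951805 -0.63563615  0.17309364] 0.7643563549929072
top ball [307 199   8   8  46] [310.13043478 202.76086957] [0.51295774 0.12161554 0.173     ]
side ball [312 163  11  17 124] [317.23387097 170.51612903] [0.51050723 0.12257971 0.173     ]
```

View pics/pre.png

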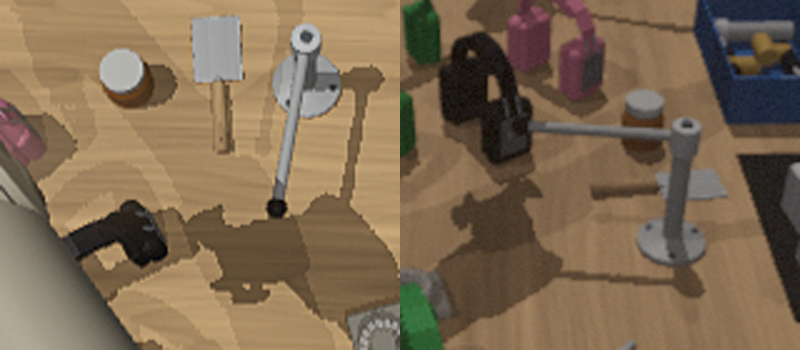

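The arm has stayed at its stop, with the ball at (0.5125, 0.122) and 200 mm from the post as it should be. The gripper is above the black crown, so I'll descend and grip.

step_arm --commands '[65, 0, 0, -0.09, 0, 0, 0, 65, 0, 0, -0.15, 0, 0, 0, 65, 0, 0, -0.19, 0, 0, 0, 65, 0, 0, -0.22, 0, 0, 0, 65, 0, 0, -0.233, 0, 0, 0, 65, 0, 0, -0.233, 0, 0, 0, 20, 0, 0, -0.233, 0, 0, 0, 20, 0, 0, -0.233, 0, 0, 0, 20, 0, 0, -0.233, 0, 0, 0, 20, 0, 0, -0.233, 0, 0, 0]' --squeeze 40

```text
clock: 11.6
position: [0.4588, 0.3508, 0.1526]
ee_rot: [0.495, 0.869, 0.001, 0.0]
ft_force: [1.9, -1.1, 5.7]
grip_width: 0.364
grasp_force: 39.9
```

Run:
```python
from h import *
s=camera("side")[:,:,::-1]
o=get_obs();print(o["position"],o["ft_force"],o["torque"],o["grip_width"]*85.4,o["grasp_force"])
cv2.imwrite("pics/grip.png",cv2.resize(s[90:190,240:360],(720,600),interpolation=cv2.INTER_CUBIC))
```

```text
[0.45881557 0.35086554 0.15260527] [0.91097157 0.18233532 5.87343457] [ 0.00863046 -0.08090807  0.05599683] 30.523409045879074 39.872325137257576
```

View pics/grip.png

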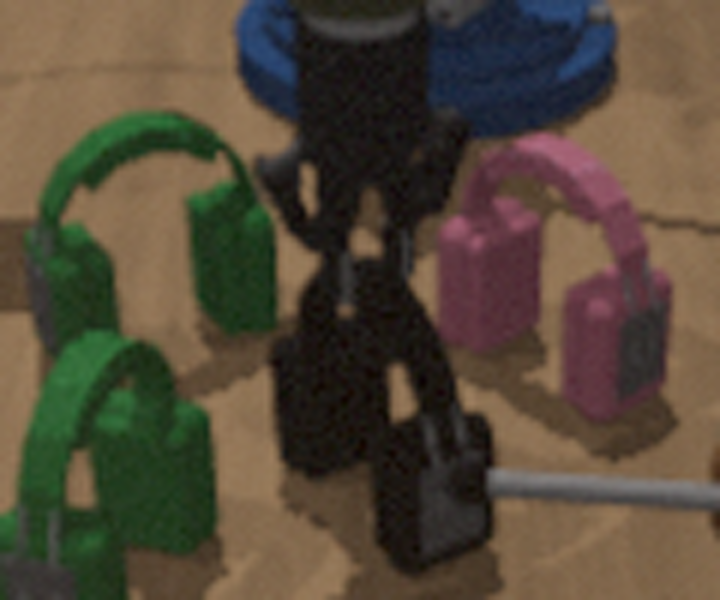

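Side view: the fingers hold the black crown near its apex at about crop (375,270), with 30 mm opening at 40 N. Next I lift straight up.

step_arm --commands '[20, 0, 0, 0.02, 0, 0, 0, 20, 0, 0, 0.06, 0, 0, 0, 20, 0, 0, 0.11, 0, 0, 0, 20, 0, 0, 0.16, 0, 0, 0, 20, 0, 0, 0.21, 0, 0, 0, 20, 0, 0, 0.26, 0, 0, 0, 20, 0, 0, 0.31, 0, 0, 0, 20, 0, 0, 0.36, 0, 0, 0, 20, 0, 0, 0.38, 0, 0, 0, 20, 0, 0, 0.38, 0, 0, 0]'

```text
clock: 12.9
position: [0.4582, 0.3503, 0.3796]
ee_rot: [0.495, 0.869, 0.0, 0.0]
ft_force: [-0.2, -0.2, -3.3]
grip_width: 0.359
grasp_force: 40.1
```

Run:
```python
from h import *
s=camera("side")[:,:,::-1]
o=get_obs();print(o["position"],o["ee_rot"],o["ft_force"],o["torque"],o["grip_width"]*85.4,o["grasp_force"])
p=o["position"];print(proj("side",p),[proj("side",p+np.array([.51*k,-.86*k,-.150])).round(1).tolist() for k in(-.084,-.037,0,.037,.084)])
q=proj("side",p).astype(int);print(q)
x0,y0=max(q[0]-60,0),max(q[1]-40,0);print(x0,y0)
cv2.imwrite("pics/lift.png",cv2.resize(s[y0:y0+100,x0:x0+120],(720,600),interpolation=cv2.INTER_CUBIC))
```

```text
[0.4580163  0.35022525 0.37870905] [ 4.94610248e-01  8.69114764e-01 -4.65289561e-04 -1.10438583e-04] [ 0.27233458  0.36260488 -2.9558131 ] [-0.02779523  0.07073082 -0.00565016] 30.386725988478357 40.08028417825699
[298.989114    76.97338768] [[288.4, 110.4], [294.9, 115.5], [300.2, 119.6], [305.7, 123.9], [313.1, 129.7]]
[298  76]
238 36
```

View pics/lift.png

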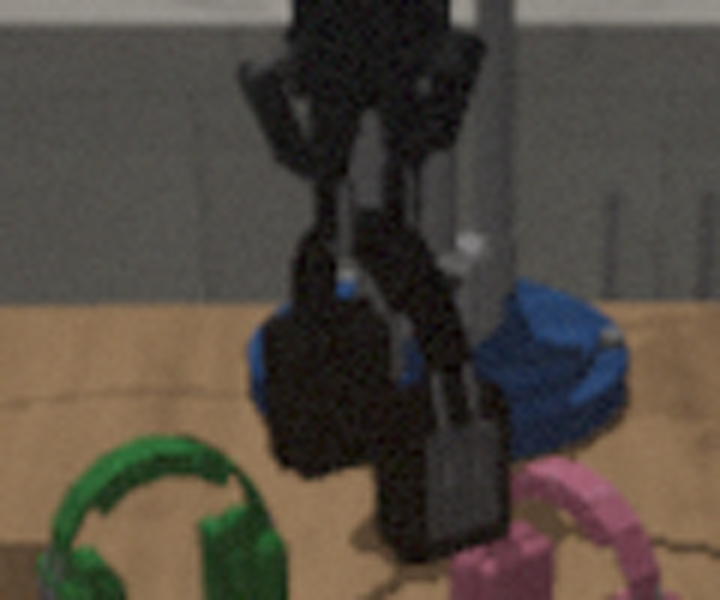

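step_arm --commands '[20, 0.015, -0.025, 0, 0, 0, -0.015, 20, 0.045, -0.075, 0, 0, 0, -0.045, 20, 0.08, -0.135, 0, 0, 0, -0.075, 20, 0.115, -0.195, 0, 0, 0, -0.105, 20, 0.15, -0.255, 0, 0, 0, -0.14, 20, 0.185, -0.315, 0, 0, 0, -0.17, 20, 0.215, -0.365, 0, 0, 0, -0.195, 20, 0.228, -0.392, 0, 0, 0, -0.21, 20, 0.232, -0.4, 0, 0, 0, -0.218, 20, 0.232, -0.4, 0, 0, 0, -0.218]'

```text
clock: 14.2
position: [0.5972, 0.1108, 0.3794]
ee_rot: [0.758, 0.653, 0.0, -0.0]
ft_force: [-0.5, -1.1, -1.9]
grip_width: 0.357
grasp_force: 40.1
```

Run:
```python
from h import *
s=camera("side")[:,:,::-1];t=camera("top")[:,:,::-1]
o=get_obs();print(o["position"],o["ee_rot"],o["ft_force"],o["grip_width"]*85.4)
cv2.imwrite("pics/over.png",np.hstack([cv2.resize(s[50:250,260:460],(400,400)),cv2.resize(t[100:300,220:420],(400,400))]))
```

```text
[0.59699531 0.11173455 0.37950352] [ 7.56947830e-01  6.53475231e-01  1.37106421e-04 -2.92330740e-04] [ 0.73134887 -0.08129035 -0.71927485] 30.876206726507135
```

View pics/over.png

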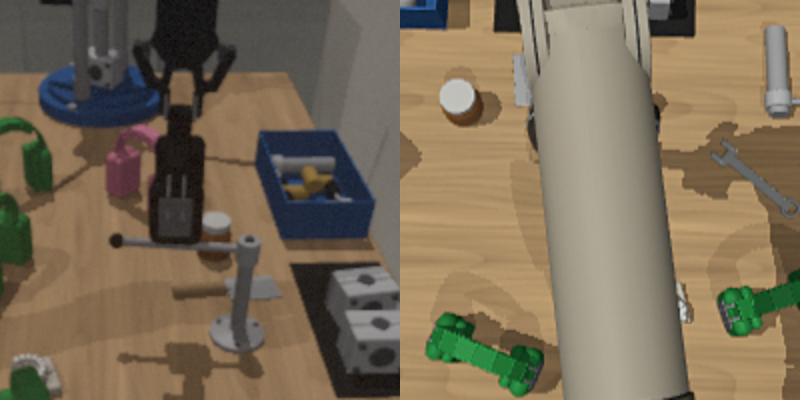

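Side view: the ears are held above the bar, seen end-on across it. In the top view only the cup edges show beside the robot arm, at about (286,165) and (348,160) px. I'll use them to check centring.

Run:
```python
from h import *
t=camera("top");o=get_obs()
m=(t.max(2)<70);r=slice(150,175)
for v in range(152,176,3):
    u=np.nonzero(m[v,270:365])[0]+270
    print(v,u.min() if len(u) else None,u.max() if len(u) else None,len(u))
for z in(.27,.30):
    a,b=onz("top",286,166,z),onz("top",348.5,160,z);print(z,a.round(4),b.round(4),((a+b)/2).round(4),np.linalg.norm(a-b).round(4))
```

```text
152 346 347 2
155 285 349 5
158 347 349 3
161 284 349 4
164 284 348 4
167 284 348 5
170 286 348 3
173 287 288 2
0.27 [0.5918 0.1856 0.27  ] [0.6136 0.0208 0.27  ] [0.6027 0.1032 0.27  ] 0.1663
0.3 [0.5836 0.1827 0.3   ] [0.6048 0.0223 0.3   ] [0.5942 0.1025 0.3   ] 0.1617
```

step_arm --commands '[20, 0, 0.007, 0, 0, 0, 0, 20, 0, 0.007, -0.03, 0, 0, 0, 20, 0, 0.007, -0.07, 0, 0, 0, 20, 0, 0.007, -0.12, 0, 0, 0, 20, 0, 0.007, -0.17, 0, 0, 0, 20, 0, 0.007, -0.22, 0, 0, 0, 20, 0, 0.007, -0.26, 0, 0, 0, 20, 0, 0.007, -0.285, 0, 0, 0, 20, 0, 0.007, -0.3, 0, 0, 0, 20, 0, 0.007, -0.3, 0, 0, 0]'

```text
clock: 15.6
position: [0.5974, 0.1147, 0.1995]
ee_rot: [0.758, 0.653, -0.0, -0.0]
ft_force: [1.5, 0.9, -2.1]
grip_width: 0.357
grasp_force: 40.1
```

Run:
```python
from h import *
s=camera("side")[:,:,::-1];t=camera("top")[:,:,::-1]
o=get_obs();print(o["position"],o["ft_force"],o["grip_width"]*85.4)
cv2.imwrite("pics/low.png",np.hstack([cv2.resize(s[110:230,290:410],(400,400)),cv2.resize(t[100:220,260:380],(400,400))]))
```

```text
[0.59783432 0.11462701 0.2003687 ] [-0.43275393 -0.38126059 -1.42570006] 30.898059741172563
```

View pics/low.png

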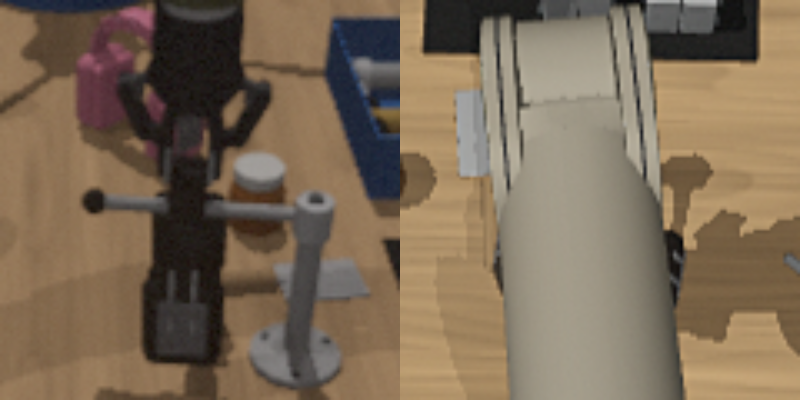

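The ears straddle the bar, one cup in front and one behind, with no contact yet. Now the last part, slowly.

step_arm --commands '[20, 0, 0, -0.004, 0, 0, 0, 20, 0, 0, -0.008, 0, 0, 0, 20, 0, 0, -0.012, 0, 0, 0, 20, 0, 0, -0.015, 0, 0, 0, 20, 0, 0, -0.018, 0, 0, 0, 20, 0, 0, -0.02, 0, 0, 0, 20, 0, 0, -0.022, 0, 0, 0, 20, 0, 0, -0.024, 0, 0, 0, 20, 0, 0, -0.025, 0, 0, 0, 20, 0, 0, -0.025, 0, 0, 0]'

```text
clock: 16.95
position: [0.5974, 0.1146, 0.1845]
ee_rot: [0.758, 0.653, 0.0, 0.0]
ft_force: [0.2, 0.1, -2.3]
grip_width: 0.357
grasp_force: 40.1
```

step_arm --commands '[20, 0, 0, -0.0005, 0, 0, 0, 20, 0, 0, -0.001, 0, 0, 0, 20, 0, 0, -0.0015, 0, 0, 0, 20, 0, 0, -0.002, 0, 0, 0, 20, 0, 0, -0.0025, 0, 0, 0, 20, 0, 0, -0.003, 0, 0, 0, 20, 0, 0, -0.0035, 0, 0, 0, 20, 0, 0, -0.004, 0, 0, 0, 20, 0, 0, -0.004, 0, 0, 0, 20, 0, 0, -0.004, 0, 0, 0]'

```text
clock: 18.2
position: [0.5974, 0.1145, 0.1823]
ee_rot: [0.758, 0.653, 0.0, 0.0]
ft_force: [-2.3, -0.7, 2.3]
grip_width: 0.358
grasp_force: 40.4
```

Contact at z = 0.182 as expected, with the weight now on the bar. I'll release gradually.

step_arm --commands '[31, 0, 0, 0, 0, 0, 0, 33, 0, 0, 0, 0, 0, 0, 36, 0, 0, 0, 0, 0, 0, 40, 0, 0, 0, 0, 0, 0, 46, 0, 0, 0, 0, 0, 0, 52, 0, 0, 0, 0, 0, 0, 56, 0, 0, 0, 0, 0, 0, 56, 0, 0, 0, 0, 0, 0, 56, 0, 0, 0, 0, 0, 0, 56, 0, 0, 0, 0, 0, 0]' --squeeze 20

```text
clock: 19.45
position: [0.5974, 0.1145, 0.1821]
ee_rot: [0.758, 0.653, 0.0, 0.0]
ft_force: [0.1, 0.2, -1.1]
grip_width: 0.659
grasp_force: 0.0
```

step_arm --commands '[56, 0, 0, 0.01, 0, 0, 0, 56, 0, 0, 0.03, 0, 0, 0, 56, 0, 0, 0.06, 0, 0, 0, 56, 0, 0, 0.1, 0, 0, 0, 56, 0, 0, 0.17, 0, 0, 0, 56, 0, 0, 0.25, 0, 0, 0, 56, 0, 0, 0.3, 0, 0, 0, 56, -0.05, -0.1, 0.3, 0, 0, 0, 56, -0.1, -0.2, 0.3, 0, 0, 0, 56, -0.15, -0.3, 0.3, 0, 0, 0]'

```text
clock: 20.7
position: [0.5125, -0.0552, 0.3635]
ee_rot: [0.758, 0.652, 0.001, 0.0]
ft_force: [0.5, 0.4, 0.7]
grip_width: 0.656
grasp_force: 0.0
```

step_arm --commands '[56, -0.05, -0.1, 0, 0, 0, 0, 56, -0.1, -0.2, 0, 0, 0, 0, 56, -0.1, -0.25, 0, 0, 0, 0, 56, -0.1, -0.25, 0, 0, 0, 0, 56, -0.1, -0.25, 0, 0, 0, 0, 56, -0.1, -0.25, 0, 0, 0, 0, 56, -0.1, -0.25, 0, 0, 0, 0, 56, -0.1, -0.25, 0, 0, 0, 0, 56, -0.1, -0.25, 0, 0, 0, 0, 56, -0.1, -0.25, 0, 0, 0, 0]'

```text
clock: 21.95
position: [0.4535, -0.2031, 0.3621]
ee_rot: [0.758, 0.653, 0.0, 0.0]
ft_force: [0.1, 0.2, 0.1]
grip_width: 0.655
grasp_force: 0.0
```

Run:
```python
from h import *
s=camera("side")[:,:,::-1];t=camera("top")[:,:,::-1]
o=get_obs();print(o["clock"],o["position"],o["ft_force"],np.abs(o["joint_velocities"]).max())
cv2.imwrite("pics/end.png",np.hstack([cv2.resize(s[110:260,270:420],(400,400)),cv2.resize(t[100:250,240:390],(400,400))]))
m,st,c=dark(t,(300,190,325,215),50);print(st,c,onz("top",*c,.173))
```

```text
22.05 [ 0.45351835 -0.20317835  0.36212943] [ 0.183858    0.09302474 -0.33353127] 0.0018502388263702606
[307 200   8   7  41] [310.24390244 202.73170732] [0.51305205 0.1212979  0.173     ]
```

View pics/end.png

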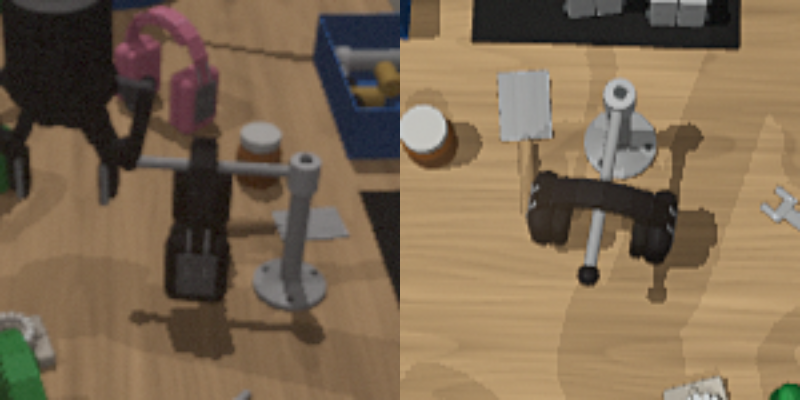

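The ears hang square across the bar with a cup on each side, and the ball has not moved, so the arm is still at its stop. I'll check for stillness, then hand in.

Run:
```python
from h import *
c=[dark(camera("top"),(280,150,350,202),60)[2] for _ in range(10)]
sp=np.ptp(c,axis=0);print(sp)
if sp.max()<.5: print(hand_in())
```

```text
[0.14000872 0.05612973]
the job is handed in; nothing more can be done
None
```

The job is handed in: the hanger arm is at its stop, and the black ear defenders hang still and square across it, one cup on each side, with the gripper clear and nothing else on the bench knowingly touched.

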